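# Pack and close a stack of dental case trays

## Robot

A 6-joint arm with a two-finger parallel gripper is mounted at the origin on the work surface. World frame = base frame: x ahead of the robot, y to its left, z up, the work surface at z = 0. Lengths are in m, angles in rad, forces in N, time in s.
With the tool pointing down it reaches from about 0.375 to 0.975 m from the base axis. Payload 3.8 kg.
Tool frame: the origin (TCP) lies on the centre line of the jaws, within the pads' length; the fingertips stand 25 mm ahead of it and the grasp point (between the pads) lies 6 mm ahead of it; z points along the fingers, y is the line along which they close (so a half turn about z gives the same grasp; the last joint's range is limited). The gripper opens to 85 mm and grips with 20 to 120 N. Pads are 22 mm wide; open, the fingers measure 114 mm over their backs; the gripper's body (76 mm by 85 mm) begins 54 mm behind the grasp point. The pads swing forward as they close: fully open they stand 13 mm farther back than shut.
Start: joints at [-1.141, 0.264, 1.604, -0, 1.274, -0.037], TCP at [0.304, -0.603, 0.256] pointing down, gripper open.
Joint ranges: [-2.63, 2.63], [-0.94, 2.18], [0.31, 2.57], [-1.31, 4.45], [0, 2.66], [-2.55, 2.55]. Speed limits (rad/s): [2.57, 2.57, 3.14, 3.14, 3.14, 3.14].

## Interface

Orientations are given as a rotation vector (axis times angle).
In Python, from workcell import bot gives the robot as it stands. The module is installed in compiled form; this text tells all that it offers.
- The arm moves only by the tool play_rows, never from a script. Its argument "commands" is a list that holds one entry, the list of rows, each a list of 7 numbers: the shift along the tool's x, y, z as a fraction of full scale, then the turn, a rotation vector about the tool's x, y, z as a fraction of full scale, then the closure, from -1 (fully open) to 1 (shut). A call has 1 to 8 rows; each row is the pose to reach, as a shift and turn from the pose commanded when the call began, along the tool's axes at that moment, turning the shorter way round; what a row does not reach only later rows make up. Full scale, the value 1, is 60 cm for a shift and 180 degrees for a turn. A row lasts 1/10 s, in which the tool goes at most 50 mm and 8.59 degrees, less where a joint would pass 70% of its speed; a pose out of reach is approached as far as the arm can. A call with a number of a shift or a turn outside -1 to 1 is refused whole. A call with a gripper value outside its range is refused whole. The fingers move at their own pace and stop on an object; "force" is the grip in N (left out, the last holds). Time passes only in rows, so rows that repeat a pose let the fingers close. It gives the time, the measured TCP pose, the force, the opening and the grip force at its end, in the units of the state.
- bot.read_state(): the state, without advancing time (a new reading comes with each control period).
- bot.read_camera(name): name is "scene" or "top"; returns the picture (384x512x3 uint8, blue, green, red); there is no depth.
- bot.camera_params(name): a dict with "fov_y" (degrees; the focal length in pixels is half the picture's height over the tangent of half this angle, whatever the lens; pixels are square), "cx", "cy" (the principal point, pixels), "rvec" (rotation vector, rad) and "tvec" (3), from world to camera coordinates, as OpenCV has them. Camera axes: x right, y down, z forward; pixel columns grow to the right and rows downward; lengths in m; the calibration is good to about 2 mm. A picture is of the moment at which its call begins. camera_params takes no time and is no camera call.
- bot.finish_job(): hands the job in; it is judged then, once.
The state is a dict: "time": time; "q": joint angles; "joint_vel": joint speeds; "joint_torque": joint torques, N m; "tool_pos": TCP position; "tcp_rot": TCP orientation; "wrist_force": force on the tool from outside, world axes, zero at the start; "torque": the same for the moment, N m; "width": opening from 0.0 (shut) to 1.0 (fully open); "grip_force": force on a finger pad.
Only numpy, scipy, OpenCV 4.12 (cv2) and the standard library are available. Lean on these libraries where they do the work, as an engineer would, in place of code of your own. Each camera call takes 0.05 s, during which the arm holds its last target. There are 200 camera calls.

## Task

Pack this case for dispatch: lay the small stone model, teeth up, in the empty blue tray, stack that tray on the loaded blue tray where it stands, then close the stack with the pale blue lid. Turn each piece so that its chamfered corners match those below and its skirt drops fully home over the rim, level all round. Carry the tray level, set everything down gently rather than letting it fall, and leave the bur stand, the stone arch and the pliers where they are.

Things in the scene. Friction and masses are not known exactly. Their poses are not given: they have to be found in the camera images.
- base_center (a point): The loaded blue tray, loose on the bench, same moulding as the empty one, 160 g; holds two stone models with teeth that are fast in it and stay below its rim. The point is the tray's centre, half-way up: 18 mm above its foot, 18 mm below its rim. x runs along the length to the end with the two chamfered corners, y across the width, z up. Any yaw.
- mid_center (a point): The empty blue tray with a pink foam floor, loose on the bench, 70 g, 36 mm high. The point is its centre, half-way up: 18 mm above its foot, 18 mm below its rim, 7.5 mm above its inner floor. x runs along the length to the end with the two chamfered corners, y across the width, z up. Any yaw. Inside it is 97 x 51 mm (93 x 47 mm at the mouth).
- lid_center (a point): The pale blue lid, loose, right way up on the bench, 55 g, 18 mm high; sides 110 x 64 mm outside up to 15.5 mm, a low raised edge 98 x 52 mm on top, two corners at one end chamfered like the trays. The point is its centre, 9 mm above its foot. x runs along the length to the chamfered end, y across, z up. Any yaw. Seated, its foot is 28 mm above the foot of the tray below.
- model_center (a point): The small stone model: cream block 34 x 24 x 12 mm with three white teeth in a row on top, 20 mm high in all, 30 g, loose on the bench, teeth up. The point is its centre, 10 mm above its underside; x along the 34 mm length, y across, z up. Any yaw. It may lie anywhere in the tray; there is room for fingers beyond its ends along the tray's length, hardly any across the tray.
- mid: The same empty tray; origin at the centre of its foot, axes as above. Both trays: skirt 110 x 64 mm outside for the lowest 10.5 mm, upright body 102 x 56 mm from there to 29 mm, then a rim that leans in 2 mm on every side up to 36 mm, as a lead-in. At one end both corners are cut 16 mm at 45 degrees; the other end's are square.
- base: The same loaded tray; origin at the centre of its foot. How pieces seat: the skirt of the tray or lid above, open beneath, drops 8 mm over the rim below with about 1.2 mm play each side, until its floor rests on the rim; its foot is then 28 mm above the foot of the tray below. Turned end for end it cannot seat and stays tilted.
- lid: the same lid; origin at the centre of its foot, axes as for its centre point
- model: the same small stone model; origin at the centre of its underside, axes as for its centre point
- bur_stand: Bystander: round aluminium bur stand, 56 mm across, 55 mm high, with a ring of burs and a knob in the middle; origin at the centre of its underside.
- arch: Bystander: cream stone arch model, base 50 x 64 mm, 25 mm high, with a horseshoe of teeth; origin at the centre of its underside.
- pliers: Bystander: pliers with blue handles, about 130 mm long and 53 mm wide over the handles, lying flat, 11 mm high; origin near the pivot on the bench, x towards the jaws.
Not all that is in view belongs to the job. Leave any red look-alike of the model alone.

How it is judged:
By the outcome, as a careful person would: the job done as asked, in the order asked, and still so for the second after the job is handed in, with the robot touching nothing.
It also fails if it takes over 70 s, if anything falls off the work surface, if the arm or the gripper's body presses on something with over 40 N, if the wrist force passes 120 N, or if a joint passes its speed limit or range.

## Working session

There is one attempt and no reset: what is moved stays moved. The work goes in short steps, Python scripts to look and compute and a tool call to move; the robot and the scene stay as the last step left them, time stands still between calls to the robot, and variables do not carry over. Pictures are saved under pics/ and viewed, at most 12 in all, crops included, and the job is handed in when it is done.

Besides the shell and the picture viewer there is one more tool, called by a JSON object that holds its "method" and its "body". play_rows: Moves the arm, as the interface text tells. Its arguments: {"type":"object","properties":{"commands":{"type":"array"},"force":{"type":"number"}},"required":["commands"]}

```bash
mkdir -p pics
python3 - <<'E'
from workcell import bot
import cv2
for n in("scene","top"):
    cv2.imwrite(f"pics/{n}0.png",bot.read_camera(n)); print(bot.camera_params(n))
s=bot.read_state(); print(s)
E
```

```text
{'fov_y': 45.3172059243623, 'cx': 245.47749048315475, 'cy': 187.470306454776, 'rvec': array([ 0.84602908,  2.58170699, -0.99819463]), 'tvec': array([ 0.49155266, -0.23827051,  1.33247339])}
{'fov_y': 48.85101802634171, 'cx': 253.14751789640277, 'cy': 190.18489293616804, 'rvec': array([ 2.22076163, -2.16974085,  0.07475571]), 'tvec': array([-0.01150993,  0.61682898,  1.15078559])}
{'time': 0.1, 'q': array([-1.14089370e+00,  2.64700482e-01,  1.60524709e+00,  4.29075568e-05,
        1.27366540e+00, -3.68987692e-02]), 'joint_vel': array([-0.00016745, -0.00183562, -0.00480569,  0.00100645, -0.00106854,
       -0.00020268]), 'joint_torque': array([-2.15536465e-04, -5.16709256e+01, -3.68589127e+01, -8.88905197e-05,
        6.33980439e-03,  1.22884964e-05]), 'tool_pos': array([ 0.30353186, -0.60223082,  0.25506596]), 'tcp_rot': array([-3.05447891e+00, -7.26131234e-01,  5.56056651e-04]), 'wrist_force': array([ 0.73337312,  0.27043059, -0.0344297 ]), 'torque': array([0.01245462, 0.00367821, 0.01229847]), 'grip_force': 0.0, 'width': 0.997041852573748}
```

View pics/top0.png

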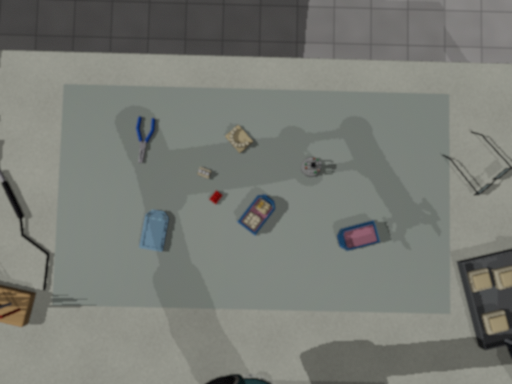

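View pics/scene0.png

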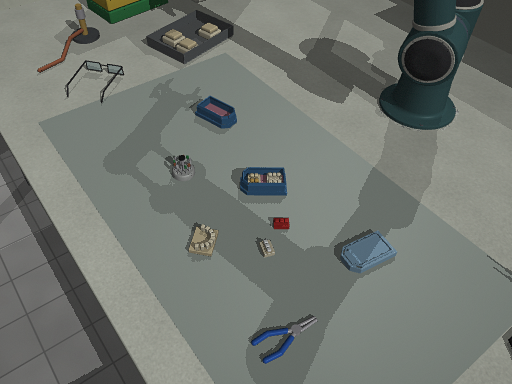

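Candidates for the model, in the top picture:
- Cream block with white teeth at (206,172). This fits the description.
- Red look-alike at (216,197).
- Stone arch at (239,138).
- Stones fixed in the loaded tray at (257,213).
- Stones in the dark tray off the mat at (482,280).

I choose (206,172). The empty tray (pink floor) is at (362,235) and the lid at (156,230).

```bash
cat > h.py <<'E'
from workcell import bot
import numpy as np, cv2
from scipy.optimize import minimize
from scipy.spatial.transform import Rotation as R
P={n:bot.camera_params(n) for n in("scene","top")}
def proj(n,X):
    p=P[n]; f=192/np.tan(np.radians(p["fov_y"])/2)
    K=np.array([[f,0,p["cx"]],[0,f,p["cy"]],[0,0,1]])
    return cv2.projectPoints(np.asarray(X,float),p["rvec"],p["tvec"],K,None)[0][:,0]
def oct_(L,W,c,z):
    a,b=L/2,W/2
    return [[-a,-b,z],[a-c,-b,z],[a,-b+c,z],[a,b-c,z],[a-c,b,z],[-a,b,z]]
def box(L,W,z): return [[s*L/2,t*W/2,z] for s in(-1,1) for t in(-1,1)]
m=.001
# chamfer legs of parallel offsets: 16 at the skirt; offset d inward -> 16-0.586d
TRAY=np.array(oct_(110,64,16,0)+oct_(110,64,16,10.5)+oct_(102,56,14,29)+oct_(98,52,13,36))*m
LID=np.array(oct_(110,64,16,0)+oct_(110,64,16,15.5)+oct_(98,52,13,18))*m
MODEL=np.array(box(34,24,0)+box(34,24,12)+box(28,10,20))*m
def place(S,v,z=0):
    c,s=np.cos(v[2]),np.sin(v[2]); return S@np.array([[c,s,0],[-s,c,0],[0,0,1]])+[v[0],v[1],z]
def unproj(n,uv,z):
    f=lambda q: np.sum((proj(n,[[q[0],q[1],z]])[0]-uv)**2)
    return minimize(f,[.55,0],method="Nelder-Mead",options=dict(xatol=1e-5,fatol=1e-6)).x
U=6
def mask(img,uv,kind,h=32):
    x0,y0=int(uv[0])-h,int(uv[1])-h
    c=img[max(y0,0):y0+2*h,max(x0,0):x0+2*h]
    c=cv2.resize(c,None,fx=U,fy=U,interpolation=cv2.INTER_CUBIC).astype(float)
    B,G,Rr=c[...,0],c[...,1],c[...,2]
    q=(B-Rr)/(c.max(2)+8) if kind=="blue" else (Rr-B)/(c.max(2)+8)
    bg=np.median(q); hi=np.percentile(q,97)
    M=(q>bg+.45*(hi-bg)).astype(np.uint8)
    k,lab,st,ce=cv2.connectedComponentsWithStats(M)
    j=min([i for i in range(1,k) if st[i,4]>250],key=lambda i:np.hypot(*(ce[i]-h*U))-.02*st[i,4]**.5*U)
    cs=np.argwhere(lab==j)[:,::-1].astype(np.int32)
    H=cv2.convexHull(cs.reshape(-1,1,2)); o=np.zeros(M.shape,np.uint8); cv2.fillConvexPoly(o,H,1)
    return o,np.array([max(x0,0),max(y0,0)])
def sil(n,S,v,z,off,shape):
    p=((proj(n,place(S,v,z))-off+.5)*U-.5)
    H=cv2.convexHull(p.astype(np.float32)); o=np.zeros(shape,np.uint8)
    cv2.fillConvexPoly(o,np.round(H*16).astype(np.int32),1,shift=4); return o
def fit(imgs,S,z,uvs,kind,yaws,x0=None):
    ms={n:mask(imgs[n],uvs[n],kind) for n in imgs}
    n0="top" if "top" in imgs else list(imgs)[0]
    if x0 is None: x0=unproj(n0,uvs[n0],z)
    def cost(v,ns=ms):
        e=0
        for n in ns:
            o,off=ms[n]; s=sil(n,S,(v[0],v[1],v[2]),z,off,o.shape); e+=(s^o).sum()/o.sum()
        return e
    def run(ns,v,d=.006):
        sim=np.array([v]+[np.array(v)+e for e in np.diag([d,d,.15])])
        return minimize(cost,v,args=(ns,),method="Nelder-Mead",options=dict(initial_simplex=sim,xatol=1e-5,fatol=1e-5,maxiter=400))
    b=min((run(list(ms),[*x0,y]) for y in yaws),key=lambda r:r.fun)
    return b,{n:run([n],b.x,.003) for n in ms}
def grab(tag=None):
    d={n:bot.read_camera(n) for n in("scene","top")}
    if tag: [cv2.imwrite(f"pics/{n}{tag}.png",d[n]) for n in d]
    return d
E
python3 - <<'E'
from h import *
im={n:cv2.imread(f"pics/{n}0.png") for n in("scene","top")}
ya=np.arange(-np.pi,np.pi,np.pi/6)
J=dict(base=(TRAY,"blue",(265,181),(257,214)),mid=(TRAY,"blue",(215,112),(362,235)),lid=(LID,"blue",(369,251),(156,230)),model=(MODEL,"cream",(265,246),(206,172)))
tiles=[]
for k,(S,kind,us,ut) in J.items():
    uv=dict(scene=us,top=ut)
    b,r=fit(im,S,0,uv,kind,ya if k!="model" else ya[:6])
    print(k,b.x.round(4),round(b.fun,3),{n:(q.x.round(4),round(q.fun,3)) for n,q in r.items()})
    t=[]
    for n in("top","scene"):
        u=uv[n];h=32;c=cv2.resize(im[n][u[1]-h:u[1]+h,u[0]-h:u[0]+h],(256,256),interpolation=cv2.INTER_CUBIC)
        p=(proj(n,place(S,b.x))-[u[0]-h,u[1]-h]+.5)*4-.5
        cv2.polylines(c,[cv2.convexHull(p.astype(np.float32)).astype(int)],True,(0,255,255),1)
        t.append(c)
    tiles.append(np.vstack(t))
cv2.imwrite("pics/fit0.png",cv2.resize(np.hstack(tiles),(800,400)))
E
```

```text
base [ 0.5548 -0.0105 -0.6329] 0.031 {'scene': (array([ 0.5546, -0.0097, -0.6303]), np.float64(0.008)), 'top': (array([ 0.555 , -0.0109, -0.6261]), np.float64(0.009))}
mid [ 0.495  -0.0241 -3.1416] 2.0 {'scene': (array([ 0.495 , -0.0241, -3.1416]), np.float64(1.0)), 'top': (array([ 0.495 , -0.0241, -3.1416]), np.float64(1.0))}
lid [ 0.502   0.2748 -0.152 ] 0.053 {'scene': (array([ 0.5024,  0.2755, -0.1437]), np.float64(0.013)), 'top': (array([ 0.5022,  0.2737, -0.158 ]), np.float64(0.029))}
model [ 0.6744  0.1362 -2.2833] 4.156 {'scene': (array([ 0.6173,  0.0157, -2.2657]), np.float64(1.0)), 'top': (array([ 0.6744,  0.1362, -2.2835]), np.float64(2.042))}
```

View pics/fit0.png

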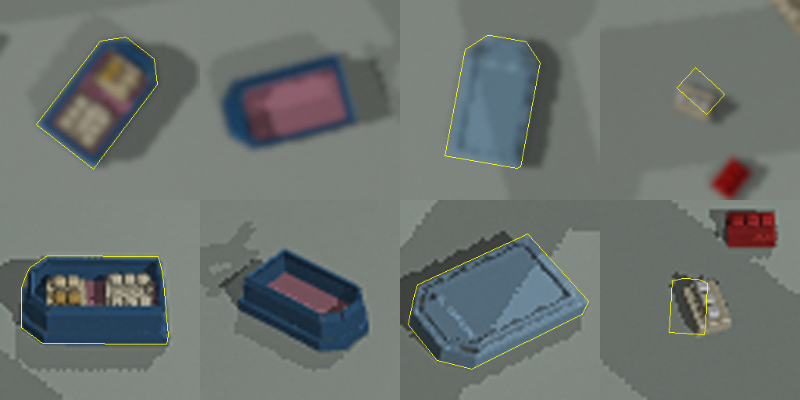

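The crop shows the cream model with white teeth in the upper right tile, well apart from the red one. The base and lid outlines fit well. The mid and model starts were bad, so I'm refitting those two.

```bash
python3 - <<'E'
s=open("h.py").read()
a=s.index("def unproj");b=s.index("U=6")
s=s[:a]+'''def unproj(n,uv,z):
    w=np.array([[.3,-.5,z],[.3,.5,z],[.8,.5,z],[.8,-.5,z]])
    H=cv2.getPerspectiveTransform(proj(n,w).astype(np.float32),w[:,:2].astype(np.float32))
    return cv2.perspectiveTransform(np.array([[uv]],float),H)[0,0]
'''+s[b:]
s=s.replace("def mask(img,uv,kind,h=32):","def mask(img,uv,kind):\n    h=32 if kind=='blue' else 11")
s=s.replace("hi=np.percentile(q,97)","hi=np.percentile(q,97 if kind=='blue' else 92)")
open("h.py","w").write(s)
E
python3 - <<'E'
from h import *
im={n:cv2.imread(f"pics/{n}0.png") for n in("scene","top")}
ya=np.arange(-np.pi,np.pi,np.pi/6)
J=dict(mid=(TRAY,"blue",(215,112),(360,235)),model=(MODEL,"cream",(265,247),(206,172)))
tiles=[]
for k,(S,kind,us,ut) in J.items():
    uv=dict(scene=us,top=ut)
    b,r=fit(im,S,0,uv,kind,ya if k!="model" else ya[:6])
    print(k,b.x.round(4),round(b.fun,3),{n:(q.x.round(4),round(q.fun,3)) for n,q in r.items()})
    for n in("top","scene"):
        u=uv[n];h=32 if kind=="blue" else 14;c=cv2.resize(im[n][u[1]-h:u[1]+h,u[0]-h:u[0]+h],(256,256),interpolation=cv2.INTER_CUBIC);f=128/h
        p=(proj(n,place(S,b.x))-[u[0]-h,u[1]-h]+.5)*f-.5
        cv2.polylines(c,[cv2.convexHull(p.astype(np.float32)).astype(int)],True,(0,255,255),1)
        if k=="model":
            o,off=mask(im[n],u,kind); cs=cv2.findContours(o,0,1)[0]
            cv2.polylines(c,[((cs[0]+.5)/U+off-[u[0]-h,u[1]-h]).__mul__(f).astype(int)],True,(255,0,255),1)
        tiles.append(c)
cv2.imwrite("pics/fit1.png",np.hstack(tiles)[:, :, :] if 0 else cv2.resize(np.hstack(tiles),(800,200)))
E
```

```text
mid [ 0.4969 -0.2893  1.8464] 0.057 {'scene': (array([ 0.4965, -0.2877,  1.8496]), np.float64(0.008)), 'top': (array([ 0.4973, -0.2901,  1.8514]), np.float64(0.024))}
model [ 0.6647  0.143  -1.9023] 0.206 {'scene': (array([ 0.6649,  0.1436, -1.9034]), np.float64(0.048)), 'top': (array([ 0.6649,  0.1417, -1.8833]), np.float64(0.137))}
```

View pics/fit1.png

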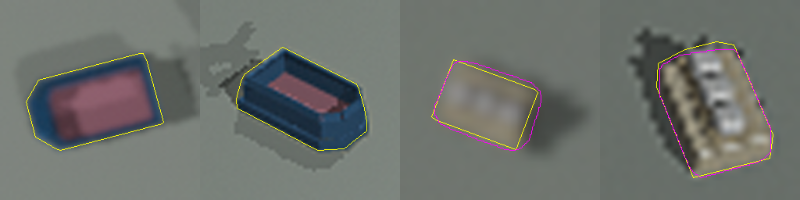

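```bash
cat >> h.py <<'E'
def tool(phi):
    c,s=np.cos(phi),np.sin(phi); return np.array([[-s,c,0],[c,s,0],[0,0,-1]])
def plan(*W):
    "waypoints (x,y,z,phi): shift and turn fractions, chained from the measured pose"
    s=bot.read_state(); p=np.array(s["tool_pos"]); M=R.from_rotvec(s["tcp_rot"]).as_matrix()
    print("t",round(s["time"],2),"tcp",p.round(4),"phi",np.arctan2(M[1,1],M[0,1]).round(4),"F",s["wrist_force"].round(1),"w",round(s["width"],3),"grip",round(s["grip_force"],1))
    for x,y,z,f in W:
        T=tool(f).T; d=M.T@(np.array([x,y,z])-p); r=R.from_matrix(M.T@T).as_rotvec()
        print((d/.6).round(4),(r/np.pi).round(4),"rows",int(np.ceil(max(np.linalg.norm(d)/.05,np.degrees(np.linalg.norm(r))/8.59))))
        p,M=np.array([x,y,z]),T
E
python3 -c "
from h import *
a=.6648,.143
plan((.47,-.25,.2,-1.6),(*a,.15,-1.9),(*a,.06,-1.9))"
```

```text
t 0.1 tcp [ 0.3035 -0.6022  0.2551] phi -1.104 F [ 0.7  0.3 -0. ] w 0.997 grip 0.0
[ 0.5119 -0.3992  0.0926] [-6.000e-04  1.000e-04  1.579e-01] rows 8
[ 0.3054 -0.6642  0.0833] [0.     0.     0.0955] rows 9
[0.   0.   0.15] [0. 0. 0.] rows 2
```

{"method": "play_rows", "body": {"commands": [[[0.512,-0.399,0.093,0,0,0.158,-1],[0.512,-0.399,0.093,0,0,0.158,-1],[0.512,-0.399,0.093,0,0,0.158,-1],[0.512,-0.399,0.093,0,0,0.158,-1],[0.512,-0.399,0.093,0,0,0.158,-1],[0.512,-0.399,0.093,0,0,0.158,-1],[0.512,-0.399,0.093,0,0,0.158,-1],[0.512,-0.399,0.093,0,0,0.158,-1]]]}}

```text
time: 0.9
tool_pos: [0.4705, -0.2482, 0.1997]
tcp_rot: [-3.141, 0.046, 0.001]
wrist_force: [0.8, -0.6, -0.5]
width: 1.001
grip_force: 0.0
```

{"method": "play_rows", "body": {"commands": [[[0.305,-0.664,0.083,0,0,0.0955,-1],[0.305,-0.664,0.083,0,0,0.0955,-1],[0.305,-0.664,0.083,0,0,0.0955,-1],[0.305,-0.664,0.083,0,0,0.0955,-1],[0.305,-0.664,0.083,0,0,0.0955,-1],[0.305,-0.664,0.083,0,0,0.0955,-1],[0.305,-0.664,0.083,0,0,0.0955,-1],[0.305,-0.664,0.083,0,0,0.0955,-1]]]}}

```text
time: 1.7
tool_pos: [0.6429, 0.0989, 0.1556]
tcp_rot: [3.099, -0.515, -0.001]
wrist_force: [1.6, -1.0, 0.8]
width: 0.999
grip_force: 0.0
```

```bash
python3 -c "
from h import *
a=.6648,.143
plan((*a,.10,-1.9),(*a,.05,-1.9),(*a,.028,-1.9))"
```

```text
t 1.7 tcp [0.6429 0.0989 0.1556] phi -1.9001 F [ 1.6 -1.   0.8] w 0.999 grip 0.0
[ 0.0108 -0.0814  0.0926] [ 0.0002  0.0002 -0.    ] rows 2
[0.     0.     0.0833] [0. 0. 0.] rows 1
[0.     0.     0.0367] [0. 0. 0.] rows 1
```

{"method": "play_rows", "body": {"commands": [[[0.0108,-0.0814,0.0926,0,0,0,-1],[0.0108,-0.0814,0.0926,0,0,0,-1],[0.0108,-0.0814,0.15,0,0,0,-0.5],[0.0108,-0.0814,0.2,0,0,0,-0.2],[0.0108,-0.0814,0.214,0,0,0,-0.1],[0.0108,-0.0814,0.214,0,0,0,-0.1],[0.0108,-0.0814,0.214,0,0,0,-0.1],[0.0108,-0.0814,0.214,0,0,0,-0.1]]], "force": 25}}

```text
time: 2.5
tool_pos: [0.6664, 0.141, 0.0303]
tcp_rot: [-3.098, 0.516, -0.006]
wrist_force: [1.5, -0.1, 0.6]
width: 0.551
grip_force: 0.0
```

```bash
python3 -c "
from h import *
plan((.6648,.143,.027,-1.9))
d=grab('1')
t=[]
for n,u in(('top',(206,172)),('scene',(265,247))):
    t.append(cv2.resize(d[n][u[1]-30:u[1]+30,u[0]-30:u[0]+30],(360,360),interpolation=cv2.INTER_CUBIC))
cv2.imwrite('pics/c1.png',np.hstack(t))"
```

```text
t 2.5 tcp [0.6664 0.141  0.0303] phi -1.9008 F [ 1.5 -0.1  0.6] w 0.551 grip 0.0
[-0.0036 -0.0023  0.0056] [-0.0006 -0.001  -0.0003] rows 1
```

View pics/c1.png

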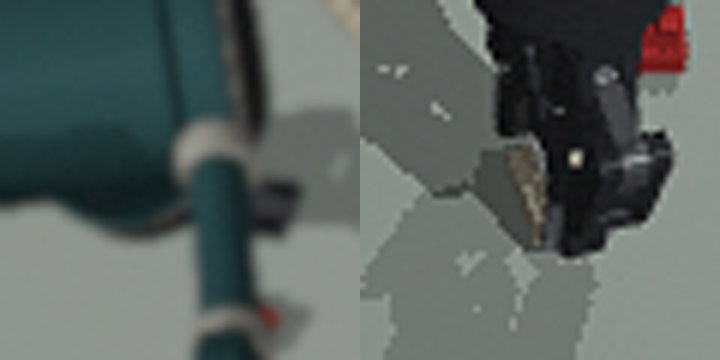

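The scene crop shows the model at about (540,190), between the fingers, with the red block clear of them. I'll correct the offset, close and lift.

{"method": "play_rows", "body": {"commands": [[[-0.0036,-0.0023,0.0056,0,0,0,-0.1],[-0.0036,-0.0023,0.0056,0,0,0,0.5],[-0.0036,-0.0023,0.0056,0,0,0,0.5],[-0.0036,-0.0023,0.0056,0,0,0,0.5],[-0.0036,-0.0023,0.0056,0,0,0,0.5],[-0.0036,-0.0023,-0.02,0,0,0,0.5],[-0.0036,-0.0023,-0.1,0,0,0,0.5],[-0.0036,-0.0023,-0.18,0,0,0,0.5]]], "force": 25}}

```text
time: 3.4
tool_pos: [0.6616, 0.1426, 0.1359]
tcp_rot: [3.098, -0.515, -0.006]
wrist_force: [0.4, -0.2, 0.0]
width: 0.39
grip_force: 25.1
```

```bash
python3 -c "
from h import *
a=.4969,-.289
plan((.59,-.06,.14,-1.6),(*a,.14,-1.293),(*a,.07,-1.293))"
```

```text
t 3.4 tcp [0.6616 0.1426 0.1359] phi -1.9004 F [ 0.4 -0.2  0. ] w 0.39 grip 25.1
[-0.0036  0.3581 -0.0062] [ 0.0005  0.0012 -0.0956] rows 5
[-0.144  0.386  0.   ] [ 0.      0.     -0.0977] rows 5
[0.     0.     0.1167] [0. 0. 0.] rows 2
```

Gripped at 33 mm opening. Carrying it over the tray now, passing over the base at a safe height.

{"method": "play_rows", "body": {"commands": [[[-0.0036,0.358,-0.0062,0,0,-0.0956,0.5],[-0.0036,0.358,-0.0062,0,0,-0.0956,0.5],[-0.0036,0.358,-0.0062,0,0,-0.0956,0.5],[-0.0036,0.358,-0.0062,0,0,-0.0956,0.5],[-0.0036,0.358,-0.0062,0,0,-0.0956,0.5],[-0.0036,0.358,-0.0062,0,0,-0.0956,0.5]]]}}

```text
time: 4.0
tool_pos: [0.5909, -0.0618, 0.1406]
tcp_rot: [3.141, -0.052, 0.001]
wrist_force: [0.2, 1.0, -0.5]
width: 0.388
grip_force: 25.1
```

{"method": "play_rows", "body": {"commands": [[[-0.144,0.386,0,0,0,-0.0977,0.5],[-0.144,0.386,0,0,0,-0.0977,0.5],[-0.144,0.386,0,0,0,-0.0977,0.5],[-0.144,0.386,0,0,0,-0.0977,0.5],[-0.144,0.386,0,0,0,-0.0977,0.5],[-0.144,0.386,0,0,0,-0.0977,0.5],[-0.144,0.386,0,0,0,-0.0977,0.5]]]}}

```text
time: 4.7
tool_pos: [0.4989, -0.2889, 0.1401]
tcp_rot: [-3.112, -0.432, -0.001]
wrist_force: [0.4, 0.6, -0.5]
width: 0.394
grip_force: 25.2
```

```bash
python3 -c "
from h import *
a=.4969,-.289
plan((*a,.06,-1.293),(*a,.042,-1.293))
d=grab('2')
u=(215,112);cv2.imwrite('pics/c2.png',cv2.resize(d['scene'][60:150,165:265],(600,540),interpolation=cv2.INTER_CUBIC))"
```

```text
t 4.7 tcp [ 0.4989 -0.2889  0.1401] phi -1.2952 F [ 0.4  0.6 -0.5] w 0.394 grip 25.2
[-0.0034 -0.0007  0.1335] [-0.     -0.0003 -0.0007] rows 2
[0.   0.   0.03] [0. 0. 0.] rows 1
```

View pics/c2.png

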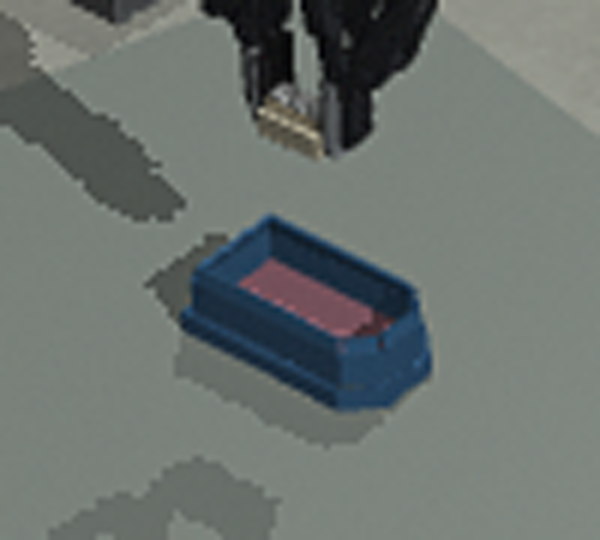

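The model is held level and teeth up at about (290,125), above the empty tray. Lowering it.

{"method": "play_rows", "body": {"commands": [[[-0.0034,-0.0007,0.06,0,0,0,0.5],[-0.0034,-0.0007,0.11,0,0,0,0.5],[-0.0034,-0.0007,0.14,0,0,0,0.5],[-0.0034,-0.0007,0.155,0,0,0,0.5],[-0.0034,-0.0007,0.162,0,0,0,0.5],[-0.0034,-0.0007,0.165,0,0,0,0.5],[-0.0034,-0.0007,0.165,0,0,0,0.5]]]}}

```text
time: 5.5
tool_pos: [0.4973, -0.2887, 0.0416]
tcp_rot: [3.11, 0.436, 0.002]
wrist_force: [-0.1, 0.2, -0.8]
width: 0.391
grip_force: 25.2
```

{"method": "play_rows", "body": {"commands": [[[0,0,0.002,0,0,0,0.5],[0,0,0.004,0,0,0,0.5],[0,0,0.004,0,0,0,0.5]]]}}

```text
time: 5.8
tool_pos: [0.4964, -0.2889, 0.0387]
tcp_rot: [3.111, 0.434, 0.001]
wrist_force: [-0.4, -0.4, -0.6]
width: 0.387
grip_force: 25.2
```

{"method": "play_rows", "body": {"commands": [[[0,0,0.0015,0,0,0,0.5],[0,0,0.0025,0,0,0,0.5],[0,0,0.0025,0,0,0,0.5]]]}}

```text
time: 6.1
tool_pos: [0.4961, -0.2887, 0.0367]
tcp_rot: [-3.111, -0.434, 0.0]
wrist_force: [-0.9, -0.5, -1.4]
width: 0.39
grip_force: 25.2
```

{"method": "play_rows", "body": {"commands": [[[0,0,0.001,0,0,0,0.5],[0,0,0.001,0,0,0,0.5]]]}}

```text
time: 6.3
tool_pos: [0.4962, -0.2886, 0.0361]
tcp_rot: [-3.111, -0.435, 0.0]
wrist_force: [-0.3, -0.2, 0.1]
width: 0.389
grip_force: 25.2
```

{"method": "play_rows", "body": {"commands": [[[0,0,0.001,0,0,0,0.5],[0,0,0.001,0,0,0,0.5]]]}}

```text
time: 6.5
tool_pos: [0.4962, -0.2886, 0.0355]
tcp_rot: [-3.111, -0.435, 0.0]
wrist_force: [-0.4, 0.5, -0.8]
width: 0.39
grip_force: 25.2
```

{"method": "play_rows", "body": {"commands": [[[0,0,0.001,0,0,0,0.5],[0,0,0.001,0,0,0,0.5]]]}}

```text
time: 6.7
tool_pos: [0.4963, -0.2887, 0.0354]
tcp_rot: [-3.111, -0.435, 0.0]
wrist_force: [-1.9, 0.9, 3.8]
width: 0.386
grip_force: 25.7
```

{"method": "play_rows", "body": {"commands": [[[0,0,0.001,0,0,0,0.5],[0,0,0.001,0,0,0,0.5]]]}}

```text
time: 6.9
tool_pos: [0.4963, -0.2887, 0.0354]
tcp_rot: [-3.111, -0.435, 0.0]
wrist_force: [-3.0, 1.4, 8.3]
width: 0.388
grip_force: 26.1
```

```bash
python3 -c "
from h import *
s=bot.read_state();print(s['wrist_force'],s['tool_pos'])
d=grab('3')
cv2.imwrite('pics/c3.png',cv2.resize(d['scene'][70:140,175:255],(640,560),interpolation=cv2.INTER_CUBIC))"
```

```text
[-3.00302306  1.41521101  8.32351713] [ 0.49632353 -0.28871042  0.03539539]
```

View pics/c3.png

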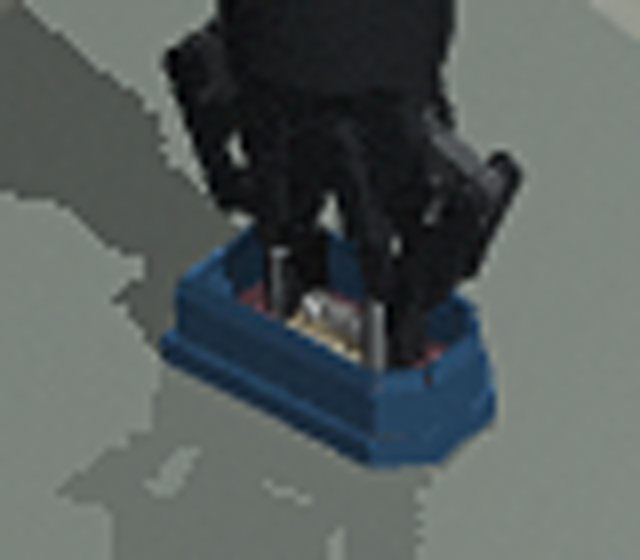

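The model rests on the pink floor at about (325,320), with the fingers clear of the tray ends. I'll ease off the pressure, open a little and rise.

{"method": "play_rows", "body": {"commands": [[[0,0,-0.001,0,0,0,0.5],[0,0,-0.001,0,0,0,0.0],[0,0,-0.001,0,0,0,-0.1],[0,0,-0.001,0,0,0,-0.1],[0,0,-0.001,0,0,0,-0.1],[0,0,-0.02,0,0,0,-0.1],[0,0,-0.06,0,0,0,-0.1],[0,0,-0.14,0,0,0,-0.1]]]}}

```text
time: 7.8
tool_pos: [0.4934, -0.2868, 0.1159]
tcp_rot: [-3.106, -0.434, 0.01]
wrist_force: [0.0, -0.2, -0.5]
width: 0.547
grip_force: 0.0
```

```bash
python3 -c "
from h import *
a=.4969,-.289
plan((*a,.12,.278),(*a,.05,.278),(*a,.037,.278))"
```

```text
t 7.8 tcp [ 0.4934 -0.2868  0.1159] phi -1.2932 F [ 0.  -0.2 -0.5] w 0.547 grip 0.0
[ 0.0046  0.005  -0.0069] [-3.000e-03 -2.000e-04 -5.001e-01] rows 11
[0.     0.     0.1167] [0. 0. 0.] rows 2
[0.     0.     0.0217] [0. 0. 0.] rows 1
```

{"method": "play_rows", "body": {"commands": [[[0.0046,0.005,-0.0069,-0.002,0,-0.5,-1],[0.0046,0.005,-0.0069,-0.002,0,-0.5,-1],[0.0046,0.005,-0.0069,-0.002,0,-0.5,-1],[0.0046,0.005,-0.0069,-0.002,0,-0.5,-1],[0.0046,0.005,-0.0069,-0.002,0,-0.5,-1],[0.0046,0.005,-0.0069,-0.002,0,-0.5,-1],[0.0046,0.005,-0.0069,-0.002,0,-0.5,-1],[0.0046,0.005,-0.0069,-0.002,0,-0.5,-1]]]}}

```text
time: 8.6
tool_pos: [0.5, -0.2909, 0.1235]
tcp_rot: [2.312, 2.119, 0.001]
wrist_force: [-0.3, -0.5, -0.4]
width: 0.999
grip_force: 0.0
```

{"method": "play_rows", "body": {"commands": [[[0,0,0,0,0,-0.118,-1],[0,0,0,0,0,-0.118,-1],[0,0,0,0,0,-0.118,-1],[0,0,0,0,0,-0.118,-1]]]}}

```text
time: 9.0
tool_pos: [0.5, -0.2909, 0.1234]
tcp_rot: [1.889, 2.503, -0.0]
wrist_force: [-0.6, -0.4, 0.0]
width: 1.001
grip_force: 0.0
```

```bash
python3 -c "
from h import *
d={'scene':bot.read_camera('scene')}
b,r=fit(d,TRAY,0,dict(scene=(215,112)),'blue',[1.85],[.4969,-.289]);print(b.x,b.fun)
a=.4969,-.289
plan((*a,.06,.278),(*a,.037,.278))"
```

```text
[ 0.49651446 -0.28768832  1.84441938] 0.007359902275156513
t 9.05 tcp [ 0.5    -0.2909  0.1233] phi 0.276 F [-0.3 -0.4  0.2] w 0.999 grip 0.0
[ 0.0049 -0.0044  0.1055] [ 0.001   0.0014 -0.0006] rows 2
[0.     0.     0.0383] [0. 0. 0.] rows 1
```

{"method": "play_rows", "body": {"commands": [[[0.0049,-0.0044,0.06,0.001,0.001,0,-1],[0.0049,-0.0044,0.11,0.001,0.001,0,-1],[0.0049,-0.0044,0.135,0.001,0.001,0,-1],[0.0049,-0.0044,0.1455,0.001,0.001,0,-1],[0.0049,-0.0044,0.1455,0.001,0.001,0,-1],[0.0049,-0.0044,0.1455,0.001,0.001,0,-1]]]}}

```text
time: 9.65
tool_pos: [0.4978, -0.2896, 0.0365]
tcp_rot: [1.892, 2.505, -0.001]
wrist_force: [1.6, 0.2, 0.8]
width: 1.002
grip_force: 0.0
```

```bash
python3 -c "
from h import *
plan((.4969,-.289,.036,.276))"
```

```text
t 9.65 tcp [ 0.4978 -0.2896  0.0365] phi 0.2773 F [1.6 0.2 0.8] w 1.002 grip 0.0
[ 0.0014 -0.0011  0.0008] [0.0003 0.0007 0.0004] rows 1
```

{"method": "play_rows", "body": {"commands": [[[0.0014,-0.0011,0.0008,0,0,0,-0.6],[0.0014,-0.0011,0.0008,0,0,0,-0.4],[0.0014,-0.0011,0.0008,0,0,0,-0.3],[0.0014,-0.0011,0.0008,0,0,0,0],[0.0014,-0.0011,0.0008,0,0,0,0],[0.0014,-0.0011,0.0008,0,0,0,0],[0.0014,-0.0011,0.0008,0,0,0,0]]], "force": 40}}

```text
time: 10.35
tool_pos: [0.4968, -0.2888, 0.0362]
tcp_rot: [1.891, 2.506, -0.001]
wrist_force: [-0.9, 1.0, 5.5]
width: 0.646
grip_force: 43.5
```

```bash
python3 -c "
from h import *
plan((.4969,-.289,.1,.276))"
```

```text
t 10.35 tcp [ 0.4968 -0.2888  0.0362] phi 0.2776 F [-0.9  1.   5.5] w 0.646 grip 43.5
[-0.0006  0.0002 -0.1064] [0.0003 0.0007 0.0005] rows 2
```

Gripped on the body at 55 mm. Lifting gently.

{"method": "play_rows", "body": {"commands": [[[0,0,-0.005,0,0,0,0],[0,0,-0.015,0,0,0,0],[0,0,-0.04,0,0,0,0],[0,0,-0.08,0,0,0,0],[0,0,-0.12,0,0,0,0],[0,0,-0.15,0,0,0,0],[0,0,-0.165,0,0,0,0],[0,0,-0.165,0,0,0,0]]]}}

```text
time: 11.15
tool_pos: [0.497, -0.289, 0.1361]
tcp_rot: [1.89, 2.504, -0.001]
wrist_force: [0.3, -0.8, -1.2]
width: 0.643
grip_force: 42.7
```

```bash
python3 -c "
from h import *
d=grab('4')
cv2.imwrite('pics/c4.png',cv2.resize(d['scene'][40:140,165:285],(720,600),interpolation=cv2.INTER_CUBIC))
a=.5548,-.0105
plan((.515,-.20,.135,-.75),(.54,-.08,.135,-1.7),(*a,.135,-2.2))"
```

```text
t 11.25 tcp [ 0.4955 -0.288   0.1335] phi 0.2775 F [ 0.1 -0.1 -2.3] w 0.649 grip 42.7
[ 0.1322  0.0714 -0.0026] [-2.000e-04  2.000e-04  3.271e-01] rows 7
[ 0.1747 -0.1058  0.    ] [0.     0.     0.3024] rows 7
[ 0.0095 -0.118   0.    ] [0.     0.     0.1592] rows 4
```

View pics/c4.png

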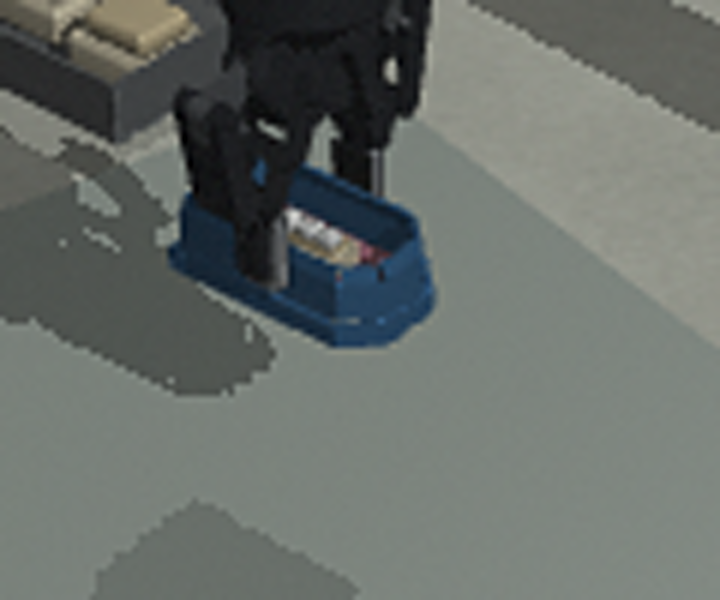

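The tray is held level and the model lies flat inside, at about (320,235). Carrying it to above the base.

{"method": "play_rows", "body": {"commands": [[[0.01,0.005,-0.0026,0,0,0.025,0],[0.03,0.02,-0.0026,0,0,0.07,0],[0.05,0.03,-0.0026,0,0,0.12,0],[0.07,0.04,-0.0026,0,0,0.165,0],[0.09,0.05,-0.0026,0,0,0.21,0],[0.11,0.06,-0.0026,0,0,0.255,0],[0.12,0.065,-0.0026,0,0,0.3,0],[0.1322,0.0714,-0.0026,0,0,0.327,0]]]}}

```text
time: 12.05
tool_pos: [0.5142, -0.1993, 0.1334]
tcp_rot: [-2.881, -1.247, 0.005]
wrist_force: [-0.2, -0.1, -1.1]
width: 0.643
grip_force: 42.7
```

{"method": "play_rows", "body": {"commands": [[[0.02,-0.01,0,0,0,0.04,0],[0.045,-0.025,0,0,0,0.08,0],[0.07,-0.04,0,0,0,0.12,0],[0.09,-0.055,0,0,0,0.16,0],[0.11,-0.07,0,0,0,0.2,0],[0.13,-0.085,0,0,0,0.24,0],[0.155,-0.095,0,0,0,0.275,0],[0.1747,-0.1058,0,0,0,0.3024,0]]]}}

```text
time: 12.85
tool_pos: [0.5393, -0.0793, 0.1334]
tcp_rot: [3.134, -0.209, -0.005]
wrist_force: [0.2, -0.8, -0.6]
width: 0.644
grip_force: 42.7
```

{"method": "play_rows", "body": {"commands": [[[0.002,-0.025,0,0,0,0.035,0],[0.004,-0.05,0,0,0,0.07,0],[0.006,-0.075,0,0,0,0.105,0],[0.008,-0.1,0,0,0,0.135,0],[0.0095,-0.112,0,0,0,0.152,0],[0.0095,-0.118,0,0,0,0.1592,0],[0.0095,-0.118,0,0,0,0.1592,0],[0.0095,-0.118,0,0,0,0.1592,0]]]}}

```text
time: 13.65
tool_pos: [0.5545, -0.011, 0.1344]
tcp_rot: [2.987, -0.97, -0.002]
wrist_force: [0.3, -0.3, -1.0]
width: 0.643
grip_force: 42.7
```

```bash
python3 -c "
from h import *
d=grab('5')
a=.5548,-.0105
plan((*a,.135,-2.201),(*a,.075,-2.201))
z=bot.read_state()['tool_pos'][2]-.0362
uv=proj('scene',[[*a,z+.018]])[0];print(z,uv)
b,r=fit({'scene':d['scene']},TRAY,z,dict(scene=uv),'blue',[-.63],list(a));print(b.x,b.fun)
u=uv.astype(int);c=cv2.resize(d['scene'][u[1]-45:u[1]+55,u[0]-60:u[0]+60],(720,600),interpolation=cv2.INTER_CUBIC)
p=(proj('scene',place(TRAY,b.x,z))-[u[0]-60,u[1]-45]+.5)*6
cv2.polylines(c,[cv2.convexHull(p.astype(np.float32)).astype(int)],True,(0,255,255),1)
p=(proj('scene',place(TRAY,[*a,-.63],0))-[u[0]-60,u[1]-45]+.5)*6
cv2.polylines(c,[cv2.convexHull(p.astype(np.float32)).astype(int)],True,(0,255,0),1)
cv2.imwrite('pics/c5.png',c)
"
```

```text
t 13.75 tcp [ 0.5548 -0.0112  0.1348] phi -2.1998 F [-1.  -0.3 -1.2] w 0.647 grip 42.7
[-0.0007 -0.0009 -0.0004] [0.0004 0.0001 0.0004] rows 1
[0.  0.  0.1] [0. 0. 0.] rows 2
0.09858559414371348 [264.84845059 148.98643805]
[ 0.55331893 -0.0094052  -0.62729344] 0.006149312377210216
```

View pics/c5.png

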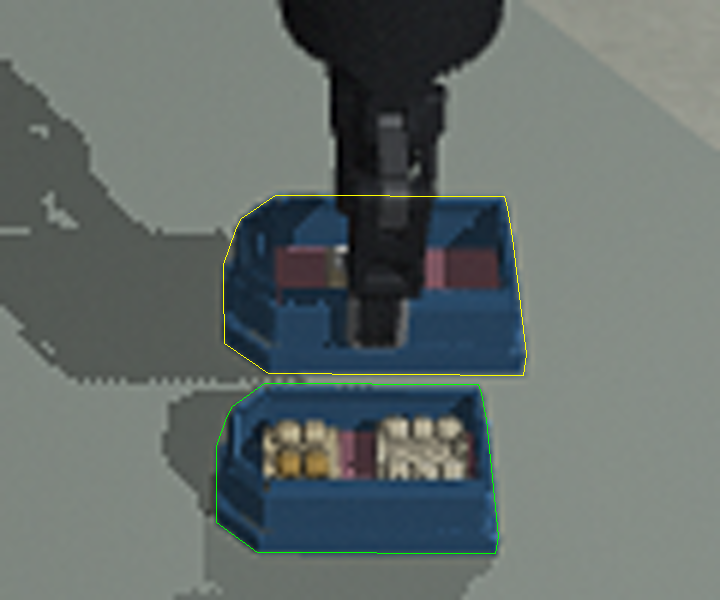

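The held tray sits above the base with its chamfers at the same end. The differential fit gives about a 1.3 mm offset in x, which I'll correct while lowering.

```bash
python3 -c "
from h import *
plan((.5558,-.0114,.077,-2.202))"
```

```text
t 13.75 tcp [ 0.5548 -0.0112  0.1348] phi -2.1998 F [-1.  -0.3 -1.2] w 0.647 grip 42.7
[ 0.0016 -0.0008  0.0963] [0.0004 0.0001 0.0007] rows 2
```

{"method": "play_rows", "body": {"commands": [[[0.0016,-0.0008,0.03,0,0,0.0007,0],[0.0016,-0.0008,0.06,0,0,0.0007,0],[0.0016,-0.0008,0.08,0,0,0.0007,0],[0.0016,-0.0008,0.09,0,0,0.0007,0],[0.0016,-0.0008,0.096,0,0,0.0007,0],[0.0016,-0.0008,0.096,0,0,0.0007,0],[0.0016,-0.0008,0.096,0,0,0.0007,0]]]}}

```text
time: 14.45
tool_pos: [0.5567, -0.0111, 0.0781]
tcp_rot: [2.986, -0.975, 0.002]
wrist_force: [0.2, 0.6, -1.1]
width: 0.643
grip_force: 42.7
```

```bash
python3 -c "
from h import *
plan((.5558,-.0114,.070,-2.202),(.5558,-.0114,.0642,-2.202))"
```

```text
t 14.45 tcp [ 0.5567 -0.0111  0.0781] phi -2.2021 F [ 0.2  0.6 -1.1] w 0.643 grip 42.7
[-0.0009  0.0014  0.0136] [ 0.0001 -0.0003 -0.    ] rows 1
[0.     0.     0.0097] [0. 0. 0.] rows 1
```

{"method": "play_rows", "body": {"commands": [[[-0.0009,0.0007,0.005,0,0,0,0],[-0.0009,0.0007,0.01,0,0,0,0],[-0.0009,0.0007,0.0136,0,0,0,0],[-0.0009,0.0007,0.0136,0,0,0,0]]]}}

```text
time: 14.85
tool_pos: [0.555, -0.011, 0.0689]
tcp_rot: [2.985, -0.975, -0.001]
wrist_force: [0.5, 0.4, -1.5]
width: 0.645
grip_force: 42.7
```

{"method": "play_rows", "body": {"commands": [[[0,0,0.002,0,0,0,0],[0,0,0.004,0,0,0,0],[0,0,0.004,0,0,0,0]]]}}

```text
time: 15.15
tool_pos: [0.5553, -0.011, 0.0668]
tcp_rot: [2.986, -0.975, -0.001]
wrist_force: [-0.6, 0.2, -1.1]
width: 0.648
grip_force: 42.7
```

Sliding over the rim without contact force. Continuing.

{"method": "play_rows", "body": {"commands": [[[0,0,0.0015,0,0,0,0],[0,0,0.003,0,0,0,0],[0,0,0.003,0,0,0,0]]]}}

```text
time: 15.45
tool_pos: [0.5554, -0.011, 0.065]
tcp_rot: [2.986, -0.975, -0.0]
wrist_force: [0.2, -0.4, -1.5]
width: 0.644
grip_force: 42.7
```

{"method": "play_rows", "body": {"commands": [[[0,0,0.001,0,0,0,0],[0,0,0.001,0,0,0,0]]]}}

```text
time: 15.65
tool_pos: [0.5554, -0.011, 0.0645]
tcp_rot: [2.986, -0.975, -0.0]
wrist_force: [0.3, -1.1, -0.6]
width: 0.643
grip_force: 42.7
```

{"method": "play_rows", "body": {"commands": [[[0,0,0.001,0,0,0,0],[0,0,0.001,0,0,0,0]]]}}

```text
time: 15.85
tool_pos: [0.5555, -0.011, 0.0641]
tcp_rot: [2.986, -0.975, -0.0]
wrist_force: [0.5, -0.3, -0.0]
width: 0.642
grip_force: 42.9
```

{"method": "play_rows", "body": {"commands": [[[0,0,0.0008,0,0,0,0],[0,0,0.0008,0,0,0,0]]]}}

```text
time: 16.05
tool_pos: [0.5556, -0.011, 0.0641]
tcp_rot: [2.986, -0.975, -0.0]
wrist_force: [-1.9, 0.8, 4.9]
width: 0.641
grip_force: 43.4
```

The tray is fully home: contact came at z 0.0641, exactly 28 mm above the pick-up height. Releasing and rising, then on to the lid.

{"method": "play_rows", "body": {"commands": [[[0,0,-0.0006,0,0,0,-0.3],[0,0,-0.0006,0,0,0,-0.5],[0,0,-0.0006,0,0,0,-0.8],[0,0,-0.0006,0,0,0,-1],[0,0,-0.0006,0,0,0,-1],[0,0,-0.03,0,0,0,-1],[0,0,-0.1,0,0,0,-1],[0,0,-0.16,0,0,0,-1]]]}}

```text
time: 16.85
tool_pos: [0.555, -0.0109, 0.16]
tcp_rot: [2.985, -0.975, -0.003]
wrist_force: [0.9, -0.1, 0.3]
width: 0.999
grip_force: 0.0
```

```bash
python3 -c "
from h import *
a=.5020,.2748
plan((*a,.14,-1.721),(*a,.06,-1.721),(*a,.026,-1.721))"
```

```text
t 16.85 tcp [ 0.555  -0.0109  0.16  ] phi -2.2021 F [ 0.9 -0.1  0.3] w 0.999 grip 0.0
[-0.3523 -0.3324  0.0332] [ 0.0004  0.0005 -0.1531] rows 6
[0.     0.     0.1333] [0. 0. 0.] rows 2
[0.     0.     0.0567] [0. 0. 0.] rows 1
```

{"method": "play_rows", "body": {"commands": [[[-0.3523,-0.3324,0.0332,0,0,-0.1531,-1],[-0.3523,-0.3324,0.0332,0,0,-0.1531,-1],[-0.3523,-0.3324,0.0332,0,0,-0.1531,-1],[-0.3523,-0.3324,0.0332,0,0,-0.1531,-1],[-0.3523,-0.3324,0.0332,0,0,-0.1531,-1],[-0.3523,-0.3324,0.0332,0,0,-0.1531,-1],[-0.3523,-0.3324,0.0332,0,0,-0.1531,-1],[-0.3523,-0.3324,0.0332,0,0,-0.1531,-1]]]}}

```text
time: 17.65
tool_pos: [0.5021, 0.2755, 0.1391]
tcp_rot: [3.132, -0.232, -0.001]
wrist_force: [0.0, -0.1, -0.3]
width: 0.998
grip_force: 0.0
```

```bash
python3 -c "
from h import *
d=grab('6')
v=(.5555,-.0105,-.63)
S=np.vstack([TRAY,TRAY+[0,0,.028]])
for n in d:
  uv=proj(n,[[*v[:2],.032]])[0]
  b,r=fit({n:d[n]},S,0,{n:uv},'blue',[-.63],v[:2]);print(n,b.x.round(4),b.fun)
  b,r=fit({n:d[n]},TRAY,.028,{n:uv},'blue',[-.63],v[:2]);print(n,'mid only',b.x.round(4),b.fun)
t=[]
for n in d:
  u=proj(n,[[*v[:2],.032]])[0].astype(int);c=cv2.resize(d[n][u[1]-30:u[1]+30,u[0]-30:u[0]+30],(390,390),interpolation=cv2.INTER_CUBIC)
  p=(proj(n,place(S,v,0))-u+30.5)*6.5
  cv2.polylines(c,[cv2.convexHull(p.astype(np.float32)).astype(int)],True,(0,255,255),1);t.append(c)
cv2.imwrite('pics/c6.png',np.hstack(t))
a=.5020,.2748
plan((*a,.14,-1.721),(*a,.026,-1.721))"
```

```text
scene [ 0.5544 -0.01   -0.6353] 0.010545220872946565
scene mid only [ 0.5681  0.0068 -0.6975] 0.21100327890461518
top [ 0.5539 -0.0111 -0.6313] 0.016191346919515143
top mid only [ 0.5539 -0.0111 -0.6313] 0.016191346919515143
t 17.75 tcp [0.5026 0.2739 0.1392] phi -1.7214 F [-0.3  0.3  0.1] w 1.001 grip 0.0
[-0.0012 -0.0013 -0.0014] [ 0.0005  0.0001 -0.0001] rows 1
[0.   0.   0.19] [0. 0. 0.] rows 3
```

View pics/c6.png

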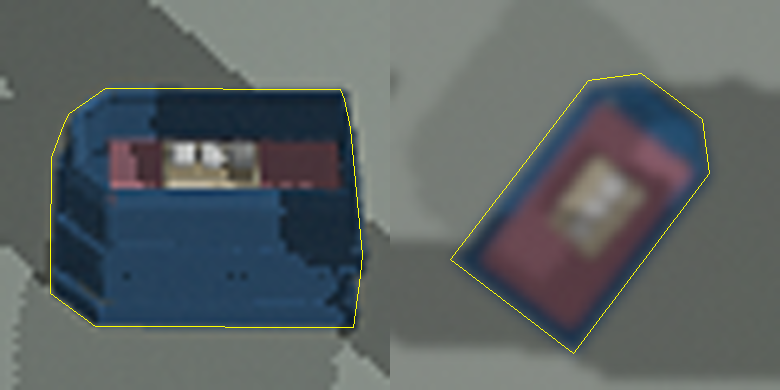

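The stack is aligned, level and unmoved, with the model lying teeth up at about (210,165) in the left tile. Now the lid.

{"method": "play_rows", "body": {"commands": [[[-0.0006,-0.0006,0.06,0,0,0,-1],[-0.0006,-0.0006,0.12,0,0,0,-1],[-0.0006,-0.0006,0.16,0,0,0,-1],[-0.0006,-0.0006,0.18,0,0,0,-1],[-0.0006,-0.0006,0.19,0,0,0,-1],[-0.0006,-0.0006,0.19,0,0,0,-1],[-0.0006,-0.0006,0.19,0,0,0,-1]]]}}

```text
time: 18.45
tool_pos: [0.5035, 0.2753, 0.0267]
tcp_rot: [-3.132, 0.237, -0.003]
wrist_force: [-0.1, 0.5, 0.4]
width: 1.001
grip_force: 0.0
```

```bash
python3 -c "
from h import *
plan((.502,.2748,.025,-1.721))"
```

```text
t 18.45 tcp [0.5035 0.2753 0.0267] phi -1.7217 F [-0.1  0.5  0.4] w 1.001 grip 0.0
[-0.0023  0.0012  0.0029] [-0.0002 -0.0005 -0.0002] rows 1
```

{"method": "play_rows", "body": {"commands": [[[-0.0023,0.0012,0.0025,0,0,0,-0.7],[-0.0023,0.0012,0.0025,0,0,0,-0.55],[-0.0023,0.0012,0.0025,0,0,0,-0.3],[-0.0023,0.0012,0.0025,0,0,0,-0.2],[-0.0023,0.0012,0.0025,0,0,0,-0.2],[-0.0023,0.0012,0.0025,0,0,0,-0.2],[-0.0023,0.0012,0.0025,0,0,0,-0.2]]], "force": 40}}

```text
time: 19.15
tool_pos: [0.5015, 0.2751, 0.0251]
tcp_rot: [-3.133, 0.236, -0.002]
wrist_force: [-0.7, 0.2, 6.0]
width: 0.734
grip_force: 44.6
```

{"method": "play_rows", "body": {"commands": [[[0,0,-0.005,0,0,0,-0.2],[0,0,-0.015,0,0,0,-0.2],[0,0,-0.04,0,0,0,-0.2],[0,0,-0.08,0,0,0,-0.2],[0,0,-0.13,0,0,0,-0.2],[0,0,-0.18,0,0,0,-0.2],[0,0,-0.22,0,0,0,-0.2],[0,0,-0.22,0,0,0,-0.2]]]}}

```text
time: 19.95
tool_pos: [0.5038, 0.2762, 0.1616]
tcp_rot: [-3.129, 0.235, -0.012]
wrist_force: [0.3, 0.2, -0.4]
width: 0.734
grip_force: 43.9
```

```bash
python3 -c "
from h import *
a=.5552,-.0109
plan((*a,.155,-2.203))"
```

```text
t 19.95 tcp [0.5038 0.2762 0.1616] phi -1.721 F [ 0.3  0.2 -0.4] w 0.734 grip 43.9
[0.1563 0.4604 0.0099] [-0.002  -0.002   0.1534] rows 6
```

{"method": "play_rows", "body": {"commands": [[[0.1563,0.4604,0.0099,0,0,0.1534,-0.2],[0.1563,0.4604,0.0099,0,0,0.1534,-0.2],[0.1563,0.4604,0.0099,0,0,0.1534,-0.2],[0.1563,0.4604,0.0099,0,0,0.1534,-0.2],[0.1563,0.4604,0.0099,0,0,0.1534,-0.2],[0.1563,0.4604,0.0099,0,0,0.1534,-0.2],[0.1563,0.4604,0.0099,0,0,0.1534,-0.2],[0.1563,0.4604,0.0099,0,0,0.1534,-0.2]]]}}

```text
time: 20.75
tool_pos: [0.5515, -0.0134, 0.1493]
tcp_rot: [2.984, -0.981, -0.003]
wrist_force: [-0.7, -0.5, -1.2]
width: 0.734
grip_force: 44.0
```

```bash
python3 -c "
from h import *
d={'scene':bot.read_camera('scene')}
a=.5552,-.0109
plan((*a,.155,-2.203))
z=bot.read_state()['tool_pos'][2]-.0251
uv=proj('scene',[[*a,z+.009]])[0];print(z,uv)
b,r=fit(d,LID,z,dict(scene=uv),'blue',[-.63],list(a));print(b.x,b.fun)
u=uv.astype(int);c=cv2.resize(d['scene'][u[1]-40:u[1]+70,u[0]-60:u[0]+60],(654,600),interpolation=cv2.INTER_CUBIC)
for S,zz,v,co in((LID,z,b.x,(0,255,255)),(TRAY,.028,[.5544,-.01,-.633],(0,255,0))):
  p=(proj('scene',place(S,v,zz))-[u[0]-60,u[1]-40]+.5)*5.45
  cv2.polylines(c,[cv2.convexHull(p.astype(np.float32)).astype(int)],True,co,1)
cv2.imwrite('pics/c7.png',c)
"
```

```text
t 20.8 tcp [ 0.5514 -0.0124  0.1494] phi -2.2042 F [-0.4 -0.8 -0.8] w 0.734 grip 44.0
[ 0.0036 -0.0057 -0.0093] [ 0.0004  0.0005 -0.0004] rows 1
0.12430849488671482 [264.97890997 143.32395815]
[ 0.60051242 -0.05326607 -0.69776274] 0.6119526138975658
```

View pics/c7.png

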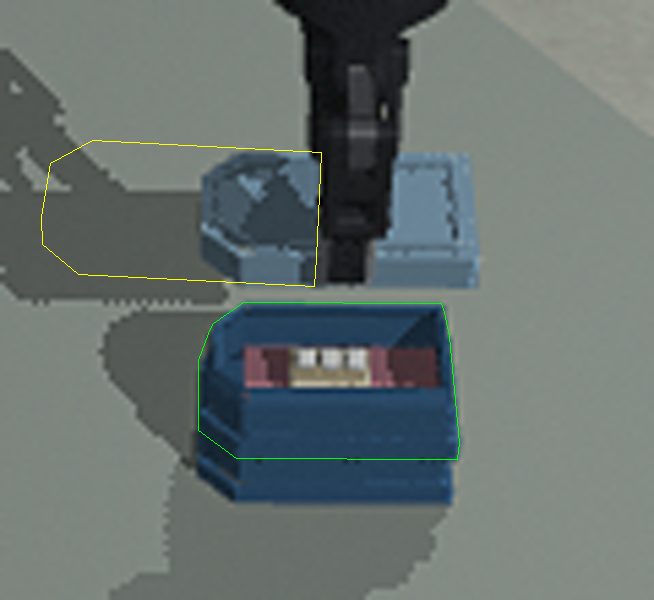

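The lid is level with its chamfers at the same end as the stack. The finger split the mask and spoiled that fit, so I'm refitting with both halves of the lid merged.

Run:
```python
import h
from h import *
img=bot.read_camera('scene'); s=bot.read_state(); z=s['tool_pos'][2]-.0251
def mask2(img,uv,kind):
    x0,y0,x1,y1=235,120,305,157
    c=cv2.resize(img[y0:y1,x0:x1],None,fx=U,fy=U,interpolation=cv2.INTER_CUBIC).astype(float)
    q=(c[...,0]-c[...,2])/(c.max(2)+8); bg=np.median(q[:,:60]); hi=np.percentile(q,90)
    M=cv2.morphologyEx((q>bg+.45*(hi-bg)).astype(np.uint8),cv2.MORPH_OPEN,np.ones((9,9)))
    M[:,cv2.boundingRect(M)[0]+0:]=M[:,cv2.boundingRect(M)[0]:]
    H=cv2.convexHull(cv2.findNonZero(M)); o=np.zeros(M.shape,np.uint8); cv2.fillConvexPoly(o,H,1); return o,np.array([x0,y0])
h.mask=mask2
b,r=fit({'scene':img},LID,z,{'scene':(265,143)},'blue',[-.63],s['tool_pos'][:2])
print(b.x.round(4),round(b.fun,4),z)
plan((.5552,-.0109,.1,-2.203))
```

```text
[ 0.5517 -0.0125 -0.628 ] 0.0081 0.12438171040950659
t 20.85 tcp [ 0.5514 -0.0117  0.1495] phi -2.2028 F [ 1.2 -0.2 -0.5] w 0.734 grip 44.0
[ 0.0043 -0.0049  0.0825] [0.0004 0.0004 0.0001] rows 1
```

```bash
python3 -c "
from h import *
plan((.5537,-.0095,.094,-2.201))"
```

```text
t 20.85 tcp [ 0.5514 -0.0117  0.1495] phi -2.2028 F [ 1.2 -0.2 -0.5] w 0.734 grip 44.0
[ 0.0009 -0.0054  0.0925] [ 0.0004  0.0004 -0.0006] rows 2
```

{"method": "play_rows", "body": {"commands": [[[0.0009,-0.0054,0.03,0,0,-0.0006,-0.2],[0.0009,-0.0054,0.06,0,0,-0.0006,-0.2],[0.0009,-0.0054,0.08,0,0,-0.0006,-0.2],[0.0009,-0.0054,0.088,0,0,-0.0006,-0.2],[0.0009,-0.0054,0.0925,0,0,-0.0006,-0.2],[0.0009,-0.0054,0.0925,0,0,-0.0006,-0.2],[0.0009,-0.0054,0.0925,0,0,-0.0006,-0.2]]]}}

```text
time: 21.55
tool_pos: [0.555, -0.0101, 0.0953]
tcp_rot: [2.986, -0.973, 0.002]
wrist_force: [-0.7, 0.9, -0.5]
width: 0.731
grip_force: 44.0
```

```bash
python3 -c "
from h import *
plan((.5537,-.0095,.086,-2.201))"
```

```text
t 21.55 tcp [ 0.555  -0.0101  0.0953] phi -2.2009 F [-0.7  0.9 -0.5] w 0.731 grip 44.0
[-0.0024  0.0005  0.0156] [ 0.     -0.0004  0.    ] rows 1
```

{"method": "play_rows", "body": {"commands": [[[-0.0014,0.0003,0.004,0,0,0,-0.2],[-0.0014,0.0003,0.008,0,0,0,-0.2],[-0.0014,0.0003,0.011,0,0,0,-0.2],[-0.0014,0.0003,0.011,0,0,0,-0.2]]]}}

```text
time: 21.95
tool_pos: [0.5534, -0.0099, 0.0877]
tcp_rot: [2.986, -0.974, -0.001]
wrist_force: [-0.4, 0.2, -1.3]
width: 0.737
grip_force: 44.0
```

{"method": "play_rows", "body": {"commands": [[[0,0,0.002,0,0,0,-0.2],[0,0,0.004,0,0,0,-0.2],[0,0,0.004,0,0,0,-0.2]]]}}

```text
time: 22.25
tool_pos: [0.5535, -0.0099, 0.0854]
tcp_rot: [2.986, -0.974, -0.001]
wrist_force: [0.1, 0.3, -0.2]
width: 0.736
grip_force: 44.0
```

{"method": "play_rows", "body": {"commands": [[[0,0,0.002,0,0,0,-0.2],[0,0,0.004,0,0,0,-0.2],[0,0,0.004,0,0,0,-0.2]]]}}

```text
time: 22.55
tool_pos: [0.5535, -0.0099, 0.083]
tcp_rot: [2.986, -0.974, -0.001]
wrist_force: [-0.1, -1.1, -1.3]
width: 0.734
grip_force: 44.0
```

{"method": "play_rows", "body": {"commands": [[[0,0,0.0012,0,0,0,-0.2],[0,0,0.002,0,0,0,-0.2],[0,0,0.002,0,0,0,-0.2]]]}}

```text
time: 22.85
tool_pos: [0.5536, -0.0099, 0.0819]
tcp_rot: [2.986, -0.974, -0.0]
wrist_force: [-0.6, 0.8, -0.1]
width: 0.738
grip_force: 44.0
```

{"method": "play_rows", "body": {"commands": [[[0,0,0.001,0,0,0,-0.2],[0,0,0.001,0,0,0,-0.2]]]}}

```text
time: 23.05
tool_pos: [0.5536, -0.0099, 0.0813]
tcp_rot: [2.986, -0.974, -0.0]
wrist_force: [0.6, -0.1, -0.3]
width: 0.735
grip_force: 44.0
```

{"method": "play_rows", "body": {"commands": [[[0,0,0.0008,0,0,0,-0.2],[0,0,0.0008,0,0,0,-0.2]]]}}

```text
time: 23.25
tool_pos: [0.5537, -0.0099, 0.0811]
tcp_rot: [2.986, -0.974, -0.0]
wrist_force: [-0.2, 0.5, -0.4]
width: 0.734
grip_force: 44.2
```

{"method": "play_rows", "body": {"commands": [[[0,0,0.0007,0,0,0,-0.2],[0,0,0.0007,0,0,0,-0.2]]]}}

```text
time: 23.45
tool_pos: [0.5538, -0.0099, 0.081]
tcp_rot: [2.986, -0.974, 0.0]
wrist_force: [-1.2, 0.1, 4.0]
width: 0.737
grip_force: 44.5
```

The lid is home: contact came at z 0.081, the expected height. Releasing, rising and moving clear of the view.

{"method": "play_rows", "body": {"commands": [[[0,0,-0.0005,0,0,0,-0.5],[0,0,-0.0005,0,0,0,-0.7],[0,0,-0.0005,0,0,0,-1],[0,0,-0.0005,0,0,0,-1],[0,0,-0.0005,0,0,0,-1],[0,0,-0.03,0,0,0,-1],[0,0,-0.1,0,0,0,-1],[0,0,-0.18,0,0,0,-1]]]}}

```text
time: 24.25
tool_pos: [0.5518, -0.0097, 0.1874]
tcp_rot: [2.985, -0.973, -0.008]
wrist_force: [0.7, 0.5, 0.1]
width: 0.999
grip_force: 0.0
```

{"method": "play_rows", "body": {"commands": [[[-0.32,-0.32,0,0,0,0,-1],[-0.32,-0.32,0,0,0,0,-1],[-0.32,-0.32,0,0,0,0,-1],[-0.32,-0.32,0,0,0,0,-1],[-0.32,-0.32,0,0,0,0,-1],[-0.32,-0.32,0,0,0,0,-1],[-0.32,-0.32,0,0,0,0,-1]]]}}

```text
time: 24.95
tool_pos: [0.517, 0.2464, 0.1877]
tcp_rot: [-2.981, 0.93, 0.024]
wrist_force: [0.2, -0.8, -0.9]
width: 1.001
grip_force: 0.0
```

```bash
python3 -c "
from h import *
plan()
d=grab('8')
v=(.5545,-.0105,-.632)
S=np.vstack([TRAY,TRAY+[0,0,.028],LID+[0,0,.056]])
t=[]
for n in d:
  u=proj(n,[[*v[:2],.04]])[0].astype(int)
  b,r=fit({n:d[n]},S,0,{n:u},'blue',[-.63],v[:2]);print(n,b.x.round(4),b.fun)
  c=cv2.resize(d[n][u[1]-30:u[1]+30,u[0]-30:u[0]+30],(390,390),interpolation=cv2.INTER_CUBIC)
  p=(proj(n,place(S,b.x,0))-u+30.5)*6.5
  cv2.polylines(c,[cv2.convexHull(p.astype(np.float32)).astype(int)],True,(0,255,255),1);t.append(c)
cv2.imwrite('pics/c8.png',np.hstack(t))"
```

```text
t 24.95 tcp [0.517  0.2464 0.1877] phi -2.1758 F [ 0.2 -0.8 -0.9] w 1.001 grip 0.0
scene [ 0.5549 -0.0096 -0.6351] 0.02689292739496785
top [ 0.555  -0.0122 -0.6376] 0.03343962063608863
```

View pics/c8.png

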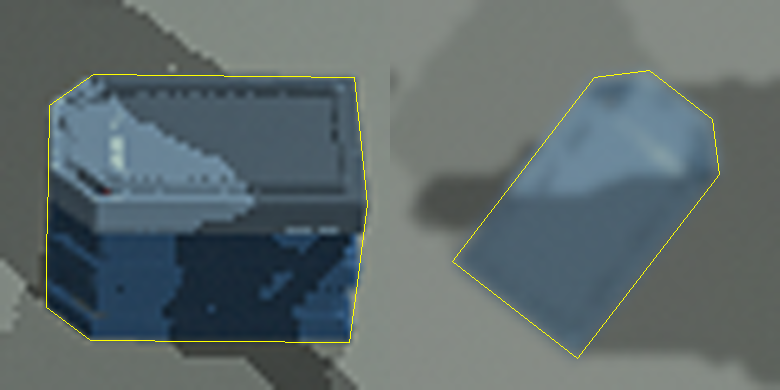

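The picture shows the lid seated level on the stack with its chamfers matching, and the outlines agree with full seating. Handing in.

```bash
python3 -c "
from workcell import bot
print(bot.finish_job())"
```

```text
the job is handed in; nothing more can be done
None
```

The case is packed and handed in at about 25 s: the model lies teeth up in the empty tray, that tray is seated on the loaded tray, and the lid is fully home and level with chamfers matching; I never touched the bystanders or the red block.

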